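# Hold the torch on the car key

## Robot

A 7-joint arm with a two-finger parallel gripper is mounted at the origin on the work surface. World frame = base frame: x ahead of the robot, y to its left, z up, the work surface at z = 0. Lengths are in mm, angles in rad, forces in N, time in s.
With the tool pointing down it reaches from about 425 to 800 mm from the base axis. Payload 8.3 kg.
Tool frame: the origin (TCP) lies midway between the tips of the shut fingers; the grasp point (between the pads) lies 19 mm behind it; z points along the fingers, y is the line along which they close (so a half turn about z gives the same grasp; the last joint's range is limited). The gripper opens to 85 mm and grips with 20 to 120 N. Pads are 22 mm wide; open, the fingers measure 114 mm over their backs; the gripper's body (76 mm by 85 mm) begins 54 mm behind the grasp point. The pads swing forward as they close: fully open they stand 13 mm farther back than shut.
Start: joints at [-1.406, 0.383, 0.016, 1.37, -0.006, 1.388, -0.046], TCP at [141.095, 608.847, 231.279] pointing down, gripper open.
Joint ranges: [-2.95, 2.95], [-0.25, 2.06], [-1.52, 1.56], [0.18, 2.33], [-1.44, 4.58], [0.02, 2.06], [-3.01, 3.01]. Speed limits (rad/s): [2.39, 2.39, 3.01, 3.01, 3.14, 3.14, 3.14].

## Interface

Orientations are given as a unit quaternion [x, y, z, w].
In Python, from plant import ctrl, snapshot gives the robot as it stands (ctrl), with the cameras as plain functions.
- The arm moves only by the tool drive_effector, called after "Request:" as name(argument=value, ...), one argument or row to a line, values as JSON. Schema: {"type":"object","properties":{"plan":{"type":"object","properties":{"rx":{"type":"array","items":{"type":"number"},"minItems":1,"maxItems":8},"ry":{"type":"array","items":{"type":"number"},"minItems":1,"maxItems":8},"rz":{"type":"array","items":{"type":"number"},"minItems":1,"maxItems":8},"sx":{"type":"array","items":{"type":"number"},"minItems":1,"maxItems":8},"sy":{"type":"array","items":{"type":"number"},"minItems":1,"maxItems":8},"sz":{"type":"array","items":{"type":"number"},"minItems":1,"maxItems":8},"finger_gap":{"type":"array","items":{"type":"number"},"minItems":1,"maxItems":8}},"additionalProperties":false,"required":["rx","ry","rz","sx","sy","sz","finger_gap"]},"grip_n":{"type":"number"},"only":{"type":"string"},"quiet":{"type":"boolean"},"lines":{"type":"string"}},"required":["plan"],"additionalProperties":false}. plan is an object with one list for each field, all of the same length, 1 to 8, a row being the entries at one place: rx, ry, rz (a rotation vector in rad), sx, sy, sz (the shift in mm), finger_gap (the finger opening in mm); each row shifts and turns the commanded pose from where the row before left it, along the tool's axes as they then stand; what a row does not reach is not made up. A row lasts 1/8 s, in which the tool goes at most 62.5 mm and 0.188 rad, less where a joint would pass 70% of its speed; a pose out of reach is approached as far as the arm can. The fingers move at their own pace and stop on an object; grip_n is the grip in N (left out, the last holds). Time passes only in rows, so rows that do not move let the fingers close. The tool returns the time, the measured TCP pose, the force, the opening and the grip force at its end. only (a regular expression) keeps the lines of the reply that match it, lines (a string "A,B") keeps lines A to B, and quiet returns only ok. Input that does not fit is refused with a message, and nothing moves.
- ctrl.get_state(): the state, without advancing time (a new reading comes with each control period).
- snapshot(name): name is "scene" or "top" or "wrist"; returns a dict with "color" (480x640x3 uint8, blue, green, red), "K" (3x3 intrinsics, pixels), "R" (3x3) and "t" (3): a world point X has camera coordinates R X + t; the wrist camera has in their place "mount" (4x4, takes a point from camera to tool coordinates, whose origin is the TCP and whose axes are the flange's). Camera axes: x right, y down, z forward; pixel columns grow to the right and rows downward; lengths in mm; the calibration is good to about 2 mm. A picture is of the moment at which its call begins: read the wrist's pose just before it. There is no depth.
- ctrl.job_done(): hands the job in; it is judged then, once.
The state is a dict: "time_s": time; "qpos": joint angles; "dq": joint speeds; "tau": joint torques, N m; "eef_pos": TCP position; "eef_rot": TCP orientation; "wrist_force": force on the tool from outside, world axes, zero at the start; "torque": the same for the moment, N m; "width": finger opening in mm; "grip_force": force on a finger pad.
Only numpy, scipy, OpenCV 4.12 (cv2) and the standard library are available. Lean on these libraries where they do the work, as an engineer would, in place of code of your own. Each camera call takes 0.05 s, during which the arm holds its last target. There are 200 camera calls.

## Task

The hall light has failed: draw the torch straight up out of its holder cup (it lights by itself once lifted), turn it, and finish while still holding it raised and steady, shining at the middle of the chunky car key in the key rack so that I can pick the key out. Shine from in front of the rack, slanting down at about 45 degrees, with the lens 15 to 20 cm from the car key and higher than the rack. Do not put the torch down or let it rest on anything, and leave the keys and everything else on the console where they are.

Things in the scene. Friction and masses are not known exactly. Their poses are not given: they have to be found in the camera images.
- torch: Orange torch, 155 mm long, about 0.19 kg, standing head-down in the holder. Origin: centre of the lens face (at the bottom at the start); own z runs from lens to tail, the beam leaves along -z. Head 48 mm diameter from z = 0 to 38 mm, tapering to 54; round body 34 mm diameter from z = 54 to 143 mm, gripped best near the tail (z about 125); black tail cap 36 mm diameter up to 155 mm. Yaw is free.
- holder: Heavy dark steel holder cup, fixed to the console. Origin: centre of its underside, z up. Foot 92 mm in diameter; cup 64 mm outside diameter, bore 54 mm; floor, on which the lens face stands, 12 mm above the console; rim 62 mm above it: the torch head sits 50 mm deep.
- rack: Wooden key rack, fixed, standing on the console: 70 mm deep (x), 230 wide (y), 112 high (top board 28 mm set back). Origin: centre of its underside, z up; its front, where the keys stick out, faces its own -x, roughly towards the robot. Two rows of three open slots 63 mm wide, 34 high, at y = -73.5, 0 and 73.5 mm; upper row's floor 66 mm above the console, lower row bare.
- car_key: The car key: chunky rounded black fob, 72 x 38 x 14 mm, three grey buttons, thin ring at its front end, lying flat in any one of the three upper slots, its front part sticking out. Origin: centre of its underside; own x runs along it into the rack, nearly parallel to the rack's x; z up.
- car_key_mid (a point): The middle of the car key fob, 7 mm above car_key's origin: the point to shine at.
- door_key: Bystander: flat steel door key with a round 26 mm bow, 4 mm thick, 64 mm long, in another upper slot. Origin: under its middle.
- mortice_key: Bystander: brass key with a round shank, a bit and an oval ring bow, 78 mm long, 6 mm thick, in another upper slot. Origin: under its middle.
- dish: Bystander: white porcelain dish, 130 mm in diameter, 34 mm high. Origin: centre of its underside.
- jar: Bystander: glass jar with a steel screw-top lid, 76 mm in diameter, 115 mm high. Origin: centre of its underside.
- opener: Bystander: flat chrome bottle opener, about 140 x 42 x 5 mm, lying on the console. Origin: under its middle.

How it is judged:
By the outcome, as a careful person would: the job done as asked, in the order asked, and still so for the second after the job is handed in, while the arm keeps its last pose, push and grip.
It also fails if it takes over 29 s, if anything falls off the work surface, if the arm or the gripper's body presses on something with over 40 N, if the wrist force passes 120 N, or if a joint passes its speed limit or range.

## Working session

There is one attempt and no reset: what is moved stays moved. The work goes in short steps, Python scripts to look and compute and a tool call to move; the robot and the scene stay as the last step left them, time stands still between calls to the robot, and variables do not carry over. Pictures are saved under pics/ and viewed, at most 10 in all, crops included, and the job is handed in when it is done.

```bash
ls; mkdir -p pics; python3 - <<'E'
from plant import ctrl, snapshot
import cv2,numpy as np
s=ctrl.get_state();print(s['eef_pos'],s['eef_rot'],s['width'])
for n in ("scene","top"):
    d=snapshot(n);cv2.imwrite(f"pics/{n}0.png",d["color"]);np.savez(f"{n}.npz",**d)
    print(n,d["K"].tolist(),d["R"].tolist(),d["t"].tolist())
E
```

```text
pics
plant.py
[141.00547693 608.36771169 230.27199402] [ 1.13620847e-01  9.93523698e-01 -9.78440730e-04 -8.57080529e-05] 85.03461781664642
scene [[596.2196990495595, 0.0, 325.43403160537196], [0.0, 596.2196990495595, 251.84857238351523], [0.0, 0.0, 1.0]] [[-0.7361527467361665, 0.6766947722104799, -0.012779621895985766], [0.5307670790776847, 0.5654810834068326, -0.631282386952446], [-0.41995885660400184, -0.47150326570665624, -0.7754477604505783]] [469.5732556979009, -251.2719169527149, 1591.9565727173074]
top [[537.9107551614301, 0.0, 313.0566557402206], [0.0, 537.9107551614301, 239.00980708130322], [0.0, 0.0, 1.0]] [[-0.02878317867156805, -0.9995706730183297, -0.005477067394503225], [-0.9845943695580625, 0.029296482683720936, -0.1723822599252125], [0.17246871037994596, 0.0004309803310819079, -0.9850149025247448]] [-0.2661502763954277, 588.6408250165524, 856.6271034649161]
```

View pics/scene0.png

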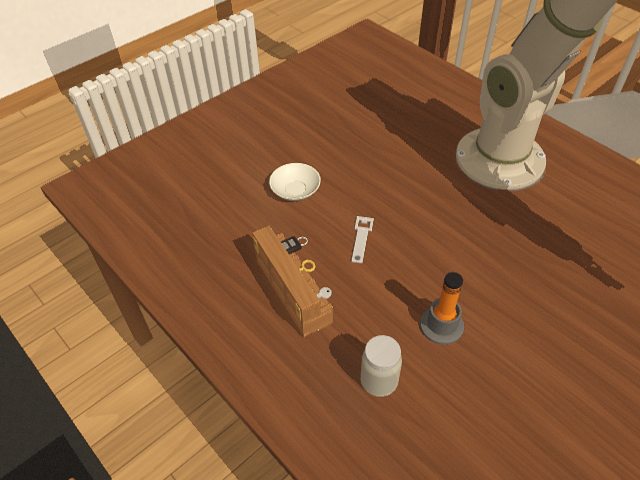

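View pics/top0.png

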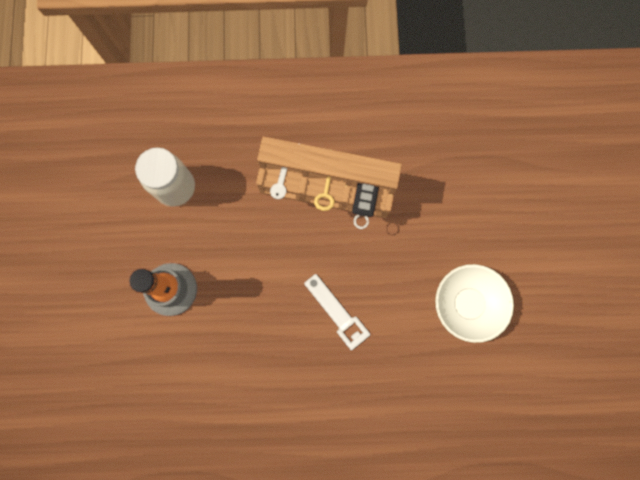

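The scene view shows the torch cap at (453,280), the car key at about (291,244), and the arm swung away. In the top view the torch cap is at (142,280) and the holder foot at (170,290). The car key is in the right-hand slot at (366,197) and the rack's top board runs from (260,145) to (400,178).

```bash
cat > h.py <<'E'
import numpy as np,cv2
from scipy.spatial.transform import Rotation as Ro
D={n:np.load(f"{n}.npz") for n in("scene","top")}
def ray(n,u,v):
    d=D[n];r=d["R"].T@np.linalg.solve(d["K"],[u,v,1.]);return -d["R"].T@d["t"],r/np.linalg.norm(r)
def plane(n,u,v,z):
    c,r=ray(n,u,v);return c+r*(z-c[2])/r[2]
def tri(a,b):
    A=np.zeros((3,3));B=np.zeros(3)
    for n,p in(("scene",a),("top",b)):
        c,r=ray(n,*p);M=np.eye(3)-np.outer(r,r);A+=M;B+=M@c
    return np.linalg.solve(A,B)
def proj(n,X):
    d=D[n];p=d["K"]@(d["R"]@np.array(X)+d["t"]);return p[:2]/p[2]
E
python3 - <<'E'
from h import *
def blob(n,mask,box):
    x0,y0,x1,y1=box;m=np.zeros_like(mask);m[y0:y1,x0:x1]=mask[y0:y1,x0:x1]
    k,l,s,c=cv2.connectedComponentsWithStats(m);i=1+s[1:,4].argmax();return c[i],s[i],(l==i)
for n,cb,kb in(("scene",(438,265,470,296),(275,230,315,258)),("top",(125,260,160,300),(345,175,385,220))):
    im=D[n]["color"];v=im.max(2)
    for nm,b,z in(("cap",cb,161),("key",kb,80)):
        c,s,m=blob(n,(v<55).astype(np.uint8),b);print(n,nm,c,s,cv2.minAreaRect(np.argwhere(m)[:,::-1].astype(np.float32)),plane(n,*c,z))
    hs=cv2.cvtColor(im,cv2.COLOR_BGR2HSV)
im=D["top"]["color"]
print("holder foot",plane("top",170,290,6))
a=cv2.resize(im[130:235,250:410],None,fx=4,fy=4,interpolation=cv2.INTER_CUBIC)
s=D["scene"]["color"];b=cv2.resize(s[215:345,235:345],None,fx=3.2,fy=3.2,interpolation=cv2.INTER_CUBIC)
o=np.zeros((840,640,3),np.uint8);cv2.imwrite("pics/a.png",a)
c=np.zeros((420,800,3),np.uint8);b2=cv2.resize(b,(352,416));c[:416,:352]=b2
t=cv2.resize(im[255:325,120:210],None,fx=4.8,fy=4.8,interpolation=cv2.INTER_CUBIC);c[:t.shape[0],360:360+t.shape[1]]=t;cv2.imwrite("pics/b.png",c)
E
```

```text
scene cap [453.06437768 280.3304721 ] [444 273  19  16 233] ((453.0, 280.5), (15.0, 18.0), 90.0) [518.55034262 233.60491989 161.        ]
scene key [295.45652174 243.04347826] [288 237  13  15  46] ((294.0000305175781, 243.50001525878906), (13.416406631469727, 8.497057914733887), 63.43495178222656) [636.14594467 -97.61478458  80.        ]
top cap [150.96153846 280.23076923] [147 273   7  17  26] ((150.479248046875, 281.27734375), (3.992918014526367, 16.463109970092773), 10.619654655456543) [514.99777958 221.26670138 161.        ]
top key [376.16666667 189.66666667] [376 188   2   5   6] ((376.0294189453125, 189.88233947753906), (0.9701424241065979, 4.123105525970459), 14.03624439239502) [ 663.25929639 -124.52098419   80.        ]
holder foot [513.35086413 234.84621702   6.        ]
```

View pics/a.png

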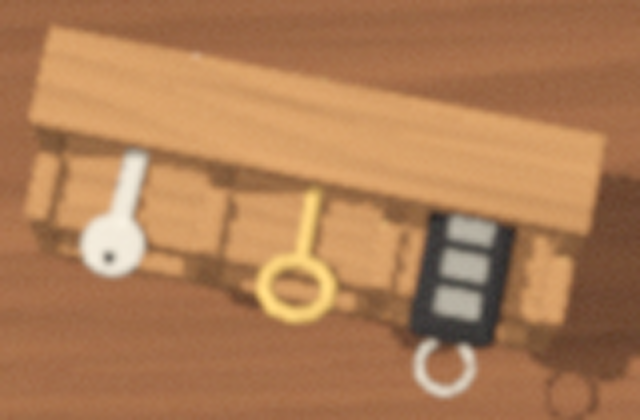

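View pics/b.png

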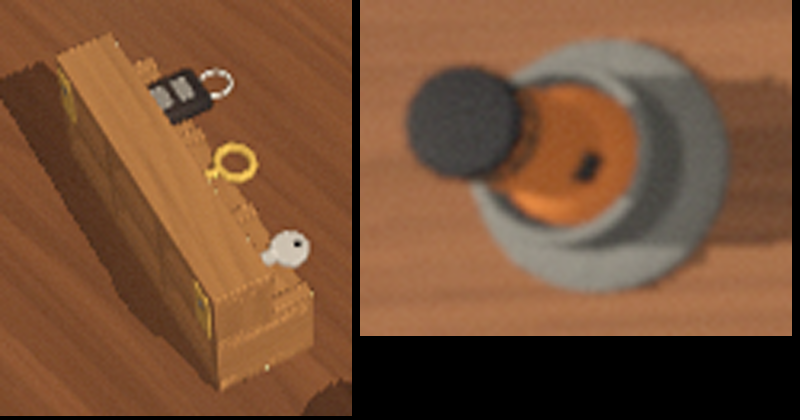

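The top crop shows the car-key fob with its front corners at crop (413,330) and (490,344), and the board's front edge from (32,122) to (588,235). The other crop shows the cap disc at crop (465,122) and the foot centre at (600,165).

```bash
python3 - <<'E'
from h import *
f=lambda u,v:(250+u/4,130+v/4)
P=lambda u,v,z:plane("top",*f(u,v),z)
print("cam",ray("top",0,0)[0],ray("scene",0,0)[0])
fl=P(413,328,80);fr=P(490,343,80);print("key front",fl,fr,np.linalg.norm(fl-fr))
bl=P(32,122,112);br=P(588,235,112);e=(br-bl)/np.linalg.norm(br-bl);print("board",bl,br,np.linalg.norm(bl-br))
ul=P(52,28,112);ur=P(604,135,112);print("back",ul,ur,np.linalg.norm(ul-ur))
ax=np.array([-e[1],e[0],0]);print("rack x axis",ax,np.degrees(np.arctan2(ax[1],ax[0])))
m=(fl+fr)/2;print("key mid by front",m+36*ax)
# rack y slots: centre of board back edge
bc=(bl+br)/2; c=bc+7*0*ax;print("slot line pt (right slot)",bc+73.5*e,"lateral key vs slot",(m-bc)@e)
print("tri key buttons mid?", [tri((235+u/3.2,215+v/3.2),f(a,b)) for u,v,a,b in((215,101,413,328),(178,121,490,343))])
print("cap",plane("top",141.9,280.4,167),tri((453,278),(141.9,280.4)),"foot",plane("top",170,289.4,4))
print("scene cap pred",proj("scene",[515,237,167]))
for z in (80,66):
  print(z,plane("scene",235+215/3.2,215+101/3.2,z))
E
```

```text
cam [431.82340954 -17.88033118 945.2602408 ] [1147.60076543  574.94447143 1081.8565922 ]
key front [626.49277143 -84.96426318  80.        ] [ 619.23171    -116.33004515   80.        ] 32.19526816404391
board [709.01622866  67.64714806 112.        ] [ 655.20267796 -153.89282419  112.        ] 227.9821430356754
back [748.6171807   59.06485948 112.        ] [ 696.51334925 -162.63932222  112.        ] 227.74449155835305
rack x axis [ 0.97174265 -0.23604283  0.        ] -13.653102118034358
key mid by front [ 657.84497618 -109.14469612   80.        ]
slot line pt (right slot) [ 664.76030516 -114.54592298  112.        ] lateral key vs slot 69.88371132446647
tri key buttons mid? [array([628.07365499, -85.34346174,  72.13252102]), array([ 632.44829125, -123.36984313,   19.6100694 ])]
cap [514.50136102 232.6036954  167.        ] [515.67282447 232.25084553 164.53804935] foot [514.57421313 235.40230094   4.        ]
scene cap pred [456.14095908 278.47798657]
80 [631.97595162 -79.93701152  80.        ]
66 [624.77058166 -89.08836196  66.        ]
```

```bash
python3 - <<'E'
from plant import ctrl, snapshot
s=ctrl.get_state();print(list(s['qpos']),list(s['eef_pos']),list(s['eef_rot']))
E
```

```text
[np.float64(-1.40588269300523), np.float64(0.3841679493509301), np.float64(0.01638137676945524), np.float64(1.3710790463449836), np.float64(-0.006287812784627321), np.float64(1.3882018407374959), np.float64(-0.04651358494801843)] [np.float64(141.0211455833353), np.float64(608.4020759926755), np.float64(230.35669730626338)] [np.float64(0.11363776847248286), np.float64(0.9935218375490944), np.float64(-0.0008995640422169757), np.float64(-8.169577171631872e-05)]
```

Request:
drive_effector(
  plan={"rx":[0,0,0,0,0,0,0,0],"ry":[0,0,0,0,0,0,0,0],"rz":[0,0,0,0,0,0,0,0],"sx":[-45,-45,-45,-45,-45,-45,-45,-45],"sy":[-28,-28,-28,-28,-28,-28,-28,-28],"sz":[-3,-3,-3,-3,-3,-3,-3,-3],"finger_gap":[85,85,85,85,85,85,85,85]},
)

```text
time_s: 1.1
eef_pos: [442.0, 307.9, 255.1]
eef_rot: [0.114, 0.994, -0.0, -0.0]
wrist_force: [0.2, 1.0, -0.1]
width: 85.0
grip_force: 0.0
```

```bash
python3 - <<'E'
from plant import ctrl, snapshot
s=ctrl.get_state();print(list(s['qpos']),list(s['eef_pos']),list(s['eef_rot']))
E
```

```text
[np.float64(-0.8972213148747261), np.float64(0.18479818787525604), np.float64(0.26810022672886596), np.float64(1.5798799218651873), np.float64(-0.04963432408458891), np.float64(1.3841229021731096), np.float64(0.7189666546759236)] [np.float64(442.0485290985758), np.float64(307.8633227692306), np.float64(255.11674318657313)] [np.float64(0.11355386931925943), np.float64(0.9935318057151086), np.float64(-0.00014930513669624695), np.float64(-0.0002179520048775614)]
```

```bash
cat > fk.py <<'E'
import numpy as np,json,os
from itertools import product
from scipy.optimize import least_squares
from scipy.spatial.transform import Rotation as Ro
F='log.json'
L=json.load(open(F)) if os.path.exists(F) else [
[[-1.40588,.384168,.016381,1.371079,-.006288,1.388202,-.046514],[141.02,608.40,230.36],[.113638,.993522,-.0009,-.00008]],
[[-.897221,.184798,.2681,1.57988,-.049634,1.384123,.718967],[442.05,307.86,255.12],[.113554,.993532,-.000149,-.000218]]]
def log():
    from plant import ctrl, snapshot
    s=ctrl.get_state();L.append([list(map(float,s[k])) for k in('qpos','eef_pos','eef_rot')]);json.dump(L,open(F,'w'));return s
def fk(q,sg,p):
    phi,psi,h,a,b,l,e,w=p
    z=lambda t:Ro.from_euler('z',t);y=lambda t:Ro.from_euler('y',t)
    R=z(phi+sg[0]*q[0])*y(q[1]);P=np.array([0,0,h])+R.apply([0,0,a])
    R=R*z(sg[1]*q[2]);P=P+R.apply([e,0,0]);R=R*y(q[3]);P=P+R.apply([-e,0,b])
    R=R*z(sg[2]*q[4])*y(q[5]);P=P+R.apply([w,0,l]);return P,R*z(sg[3]*q[6]+psi)
def fit():
    best=None
    for sg in product((1,-1),repeat=4):
      for psi in(0,1.57,3.14,-1.57):
        def f(p):
            o=[]
            for q,x,r in L:
                P,R=fk(q,sg,p);o+=list(P-x)+list(300*(R.inv()*Ro.from_quat(r)).as_rotvec())
            return np.r_[o,(np.array(p[3:])-[420,400,300,0,0])*.003]
        s=least_squares(f,[1.343-sg[0]*-1.406,psi,340,420,400,300,0,0],max_nfev=40)
        if best is None or s.cost<best[0]:best=(s.cost,sg,s.x,np.abs(s.fun[:-5]).max())
    return best
if __name__=="__main__":
    for i in[fit()]:print(i[0],i[1],i[2].round(3).tolist(),i[3])
E
python3 fk.py
```

```text
2.6819167533360173 (-1, -1, -1, -1) [-0.053, 1.518, 148.18, 434.709, 337.56, 259.317, 1.725, -128.091] 1.5043967199922577
```

Request:
drive_effector(
  plan={"rx":[0,0,0,0],"ry":[0,0,0,0],"rz":[-0.163,-0.163,-0.163,-0.163],"sx":[0,0,0,0],"sy":[0,0,0,0],"sz":[0,0,0,0],"finger_gap":[85,85,85,85]},
  lines="1,3",
)

```text
time_s: 1.6
eef_pos: [441.0, 309.2, 254.8]
eef_rot: [-0.213, 0.977, -0.0, -0.0]
```

```bash
python3 -c "import fk;fk.log()"
```

Request:
drive_effector(
  plan={"rx":[0,0,0,0],"ry":[-0.15,-0.15,-0.14,0],"rz":[0,0,0,0],"sx":[0,0,0,0],"sy":[0,0,0,0],"sz":[0,0,0,0],"finger_gap":[85,85,85,85]},
  lines="1,3",
)

```text
time_s: 2.1
eef_pos: [438.7, 308.1, 253.5]
eef_rot: [-0.206, 0.954, 0.045, 0.212]
```

```bash
python3 -c "import fk;print(fk.log()['qpos'])"; python3 fk.py
```

```text
[-0.91734132 -0.135369    0.13559532  1.97728872  0.21304561  0.8959259
  1.11835249]
33.49732815231346 (-1, -1, -1, -1) [-0.055, 1.517, 257.036, 447.4, 466.104, 359.751, 6.089, 6.842] 6.99923026710351
```

```bash
cat > ik.py <<'E'
from fk import *
lo=np.array([-2.95,-.25,-1.52,.18,-1.44,.02,-3.01]);hi=np.array([2.95,2.06,1.56,2.33,4.58,2.06,3.01])
B=fit();sg,p=B[1],B[2]
def ik(P,R,q0):
    def f(q):
        x,r=fk(q,sg,p);return np.r_[x-P,400*(r.inv()*R).as_rotvec(),.3*(q-q0)]
    s=least_squares(f,np.clip(q0,lo+.06,hi-.06),bounds=(lo+.05,hi-.05));return s.x,np.abs(s.fun[:6]).max()
def grasp(th):
    az=np.arctan2(233,514.5);r=np.array([np.cos(az),np.sin(az),0]);t=np.array([-r[1],r[0],0])
    z=np.sin(th)*r-np.cos(th)*np.array([0,0,1]);R=Ro.from_matrix(np.c_[np.cross(t,z),t,z])
    return np.array([514.5,233,137])+19*z,R
T=np.array([657,-108,73.])
def final(th,baz=-.238,d=175,el=np.pi/4):
    r=np.array([np.cos(baz),np.sin(baz),0]);t=np.array([r[1],-r[0],0]);k=np.array([0,0,1])
    beam=np.cos(el)*r-np.sin(el)*k;u=el+th
    z=np.cos(u)*r-np.sin(u)*k
    return T-(d+125)*beam+19*z,Ro.from_matrix(np.c_[np.cross(t,z),t,z])
if __name__=="__main__":
    q0=np.array(L[-1][0])
    for th in(.2,.3,.44,.55,.65):
        a,e=ik(*grasp(th),q0);q1=a.copy();q1[0]=.1;q1[6]=-1.5
        b,e2=ik(*final(th),q1);print(th,e.round(1),a.round(2),'|',e2.round(1),b.round(2))
E
python3 ik.py
```

```text
0.2 0.0 [-0.65  0.2   0.19  1.88 -0.05  0.86  1.56] | 59.6 [-0.02 -0.2  -0.    2.05  0.17  0.83 -1.93]
0.3 0.0 [-0.67  0.14  0.21  1.97 -0.05  0.73  1.56] | 41.8 [ 0.01 -0.2  -0.    2.01  0.11  0.93 -1.85]
0.44 0.0 [-0.71  0.07  0.24  2.1  -0.03  0.54  1.55] | 16.6 [ 0.03 -0.2  -0.    1.97  0.06  1.06 -1.8 ]
0.55 0.0 [-0.75  0.02  0.27  2.19 -0.02  0.38  1.53] | 0.0 [-0.01 -0.19  0.05  1.94  0.05  1.15 -1.78]
0.65 0.0 [-0.79 -0.01  0.3   2.27  0.02  0.23  1.5 ] | 0.0 [-0.05 -0.11  0.1   1.87  0.03  1.25 -1.76]
```

```bash
cat > go.py <<'E'
from ik import *
from plant import ctrl, snapshot
def delta(P,R):
    s=ctrl.get_state();C=Ro.from_quat(s['eef_rot'])
    print('t',s['time_s'],'rot',(C.inv()*R).as_rotvec().round(4),'shift before-turn axes',C.inv().apply(P-s['eef_pos']).round(1),'after-turn axes',R.inv().apply(P-s['eef_pos']).round(1))
E
python3 -c "
from go import *
P,R=grasp(.6);print(P,R.as_matrix()[:,2]);delta(P-90*R.as_matrix()[:,2],R)"
```

```text
[524.27277033 237.42576382 121.31862332] [ 0.51435633  0.23293494 -0.82533561]
t 2.1 rot [-0.0003 -0.1628  0.0011] shift before-turn axes [ 26.4 -99.6  51.6] after-turn axes [ 34.3 -99.7  46.6]
```

Request:
drive_effector(
  plan={"rx":[0,0,0,0,0],"ry":[-0.163,0,0,0,0],"rz":[0,0,0,0,0],"sx":[0,11.4,11.4,11.4,0],"sy":[0,-33.2,-33.2,-33.2,0],"sz":[0,15.5,15.5,15.5,0],"finger_gap":[85,85,85,85,85]},
  grip_n=60,
)

```text
time_s: 2.72
eef_pos: [481.9, 214.8, 196.4]
eef_rot: [-0.199, 0.935, 0.061, 0.289]
wrist_force: [-0.3, 1.0, 0.5]
width: 85.0
grip_force: 0.0
```

```bash
python3 -c "
from go import *
log();P,R=grasp(.6);delta(P,R)
s=ctrl.get_state();d=snapshot('wrist');import cv2;cv2.imwrite('pics/w1.png',d['color'])
C=Ro.from_quat(s['eef_rot']);M=d['mount']
for h in(167,155):
  t=C.inv().apply(np.array([514.5,233,h])-s['eef_pos']);c=np.linalg.inv(M)@np.r_[t,1];u=d['K']@c[:3];print(h,u[:2]/u[2])
"
```

```text
t 2.725 rot [-0.0041 -0.0013 -0.0053] shift before-turn axes [ 2.8  3.5 89. ] after-turn axes [ 2.9  3.1 89. ]
167 [323.79761032 296.78685406]
155 [323.62872675 277.83486295]
```

View pics/w1.png

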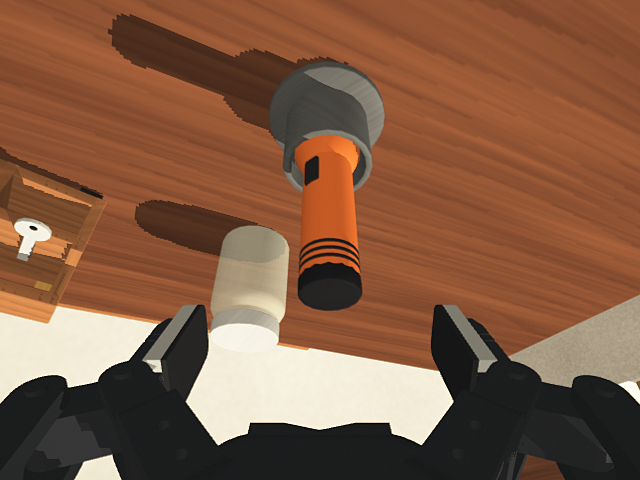

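The wrist view shows the cap end centred at about (330,291), against a predicted (324,297). The fingers straddle the torch evenly.

```bash

python3 -c "
from go import *
P,R=grasp(.6)
s=ctrl.get_state();d=snapshot('wrist');C=Ro.from_quat(s['eef_rot']);M=d['mount']
r=C.apply(M[:3,:3]@np.linalg.solve(d['K'],[330,291,1]));o=s['eef_pos']+C.apply(M[:3,3])
X=o+r*(167-o[2])/r[2];print('cap',X,'tool',C.inv().apply(X-s['eef_pos']))
X[2]=137;c=(X+[514.5,233,137])/2
for c in(X,c):delta(c+19*R.as_matrix()[:,2],R)
"
```

```text
cap [509.42738298 236.42217033 167.        ] tool [-10.19704623   6.65243723  44.0403562 ]
t 2.825 rot [-0.0014  0.0023 -0.0019] shift before-turn axes [ 7.6  5.4 88.2] after-turn axes [ 7.4  5.3 88.2]
t 2.825 rot [-0.0014  0.0023 -0.0019] shift before-turn axes [ 6.3  2.8 89.1] after-turn axes [ 6.1  2.7 89.1]
```

Request:
drive_effector(
  plan={"rx":[0,0,0,0,0,0,0,0],"ry":[0,0,0,0,0,0,0,0],"rz":[0,0,0,0,0,0,0,0],"sx":[6,0,0,0,0,0,0,0],"sy":[4.5,0,0,0,0,0,0,0],"sz":[0,30,30,28,0,0,0,0],"finger_gap":[85,85,85,85,85,30,20,20]},
  grip_n=90,
)

```text
time_s: 3.82
eef_pos: [520.1, 240.6, 123.0]
eef_rot: [-0.201, 0.933, 0.063, 0.291]
wrist_force: [2.4, -8.2, 13.1]
width: 31.9
grip_force: 87.2
```

Request:
drive_effector(
  plan={"rx":[0,0,0],"ry":[0,0,0],"rz":[0,0,0],"sx":[0,0,0],"sy":[0,0,0],"sz":[0,0,0],"finger_gap":[20,20,20]},
)

```text
time_s: 4.2
eef_pos: [520.6, 240.7, 123.1]
eef_rot: [-0.201, 0.933, 0.063, 0.291]
wrist_force: [-0.8, -2.1, 7.0]
width: 31.9
grip_force: 88.7
```

```bash
python3 -c "
from go import *
log();P,R=grasp(.6);delta(P,R)
C=Ro.from_quat(ctrl.get_state()['eef_rot']);print('world up in tool',C.inv().apply([0,0,1]))"
```

```text
t 4.2 rot [-0.0004  0.0055 -0.0014] shift before-turn axes [-0.6 -4.5  2.6] after-turn axes [-0.7 -4.5  2.6]
world up in tool [-5.69147899e-01  5.05559954e-04 -8.22235011e-01]
```

Request:
drive_effector(
  plan={"rx":[0,0,0,0,0,0,0],"ry":[0,0,0,0,0,0,0],"rz":[0,0,0,0,0,0,0],"sx":[-8.5,-11.4,-11.4,-17,-17,-17,0],"sy":[0,0,0,0,0,0,0],"sz":[-12.3,-16.4,-16.4,-24.6,-24.6,-24.6,0],"finger_gap":[20,20,20,20,20,20,20]},
)

```text
time_s: 5.08
eef_pos: [520.6, 241.1, 268.6]
eef_rot: [-0.201, 0.933, 0.063, 0.292]
wrist_force: [0.2, 0.1, -1.9]
width: 31.8
grip_force: 88.7
```

```bash
python3 -c "
from go import *
print(log()['qpos']);import cv2
d=snapshot('wrist');cv2.imwrite('pics/w2.png',d['color'])
"; python3 fk.py
```

```text
[-0.85701365 -0.18483263  0.29387059  2.04553826  0.19943797  0.67816394
  1.32626235]
168.6489927610631 (-1, -1, -1, -1) [-0.052, 1.523, 263.725, 456.834, 466.837, 370.644, -0.429, 2.599] 8.915776954814646
```

View pics/w2.png

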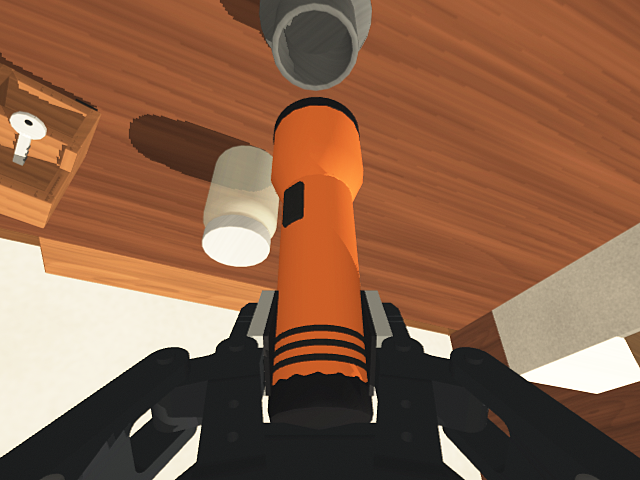

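Torch is clear of the cup and the head has left the bore: the wrist view shows the empty bore at (315,45) and the torch straight between the pads.

Request:
drive_effector(
  plan={"rx":[0,0,0,0,0],"ry":[0.15,0.15,0.15,0.155,0],"rz":[0,0,0,0,0],"sx":[0,0,0,0,0],"sy":[0,0,0,0,0],"sz":[0,0,0,0,0],"finger_gap":[20,20,20,20,20]},
  lines="1,4",
)

```text
time_s: 5.75
eef_pos: [520.2, 241.1, 261.2]
eef_rot: [-0.211, 0.978, -0.003, -0.005]
wrist_force: [0.1, 1.0, -2.5]
```

Request:
drive_effector(
  plan={"rx":[0,0,0,0,0,0,0],"ry":[0,0,0,0,0,0,0],"rz":[0,0,0,0,0,0,0],"sx":[30,30,30,30,30,30,0],"sy":[-41.3,-41.3,-41.3,-41.3,-41.3,-41.3,0],"sz":[0,0,0,0,0,0,0],"finger_gap":[20,20,20,20,20,20,20]},
  lines="1,4",
)

```text
time_s: 6.62
eef_pos: [456.2, -64.1, 266.2]
eef_rot: [-0.207, 0.978, 0.0, 0.0]
wrist_force: [0.7, 0.1, -1.1]
```

```bash
python3 -c "
from go import *
print(log()['qpos']);P,R=final(.605,d=170);delta(P,R)"
```

```text
[-0.56710818 -0.01449864  0.63839529  1.76043882  0.00853272  1.39212771
  2.05659214]
t 6.625 rot [ 0.2233  0.0762 -2.4791] shift before-turn axes [-3.   3.5  3.3] after-turn axes [-0.3 -4.7  3.3]
```

Request:
drive_effector(
  plan={"rx":[0,0,0,0,0,0,0,0],"ry":[0,0,0,0,0,0,0,0],"rz":[0.181,0.181,0.181,0.181,0.181,0.181,0.181,0.181],"sx":[0,0,0,0,0,0,0,0],"sy":[0,0,0,0,0,0,0,0],"sz":[0,0,0,0,0,0,0,0],"finger_gap":[20,20,20,20,20,20,20,20]},
  lines="1,3",
)

```text
time_s: 7.62
eef_pos: [457.5, -58.4, 265.7]
eef_rot: [0.492, 0.871, -0.0, -0.0]
```

Request:
drive_effector(
  plan={"rx":[0,0,0,0,0,0,0,0],"ry":[0,0,0,0,0,0,0,0],"rz":[0.181,0.181,0.181,0.181,0.181,0.181,0.181,0.181],"sx":[0,0,0,0,0,0,0,0],"sy":[0,0,0,0,0,0,0,0],"sz":[0,0,0,0,0,0,0,0],"finger_gap":[20,20,20,20,20,20,20,20]},
  lines="1,3",
)

```text
time_s: 8.62
eef_pos: [457.4, -58.4, 265.7]
eef_rot: [0.945, 0.326, -0.0, -0.0]
```

Request:
drive_effector(
  plan={"rx":[0,0,0,0,0,0],"ry":[0,0,0,0,0,0],"rz":[0.181,0.181,0.181,0.181,0.181,0],"sx":[0,0,0,0,0,0],"sy":[0,0,0,0,0,0],"sz":[0,0,0,0,0,0],"finger_gap":[20,20,20,20,20,20]},
)

```text
time_s: 9.38
eef_pos: [457.5, -58.6, 265.9]
eef_rot: [0.993, -0.116, -0.001, 0.0]
wrist_force: [0.5, 0.4, -1.8]
width: 31.4
grip_force: 89.8
```

```bash
python3 -c "
from go import *
print(log()['qpos']);P,R=final(.605,d=170);delta(P,R)"
```

```text
[-0.55130019 -0.00980512  0.61196343  1.75760172  0.00590694  1.39322015
 -1.74438401]
t 9.375 rot [-0.      0.1815  0.0048] shift before-turn axes [0.4 1.  3. ] after-turn axes [-0.2  1.   3.1]
```

Request:
drive_effector(
  plan={"rx":[0,0,0,0],"ry":[0.09,0.09,0,0],"rz":[0,0,0.005,0],"sx":[0,0,0,0],"sy":[0,0,0,0],"sz":[3,0,0,0],"finger_gap":[20,20,20,20]},
)

```text
time_s: 9.88
eef_pos: [457.9, -59.0, 263.7]
eef_rot: [0.989, -0.118, 0.088, 0.01]
wrist_force: [-0.0, 0.2, -0.6]
width: 31.6
grip_force: 89.7
```

```bash
python3 -c "
from go import *
import cv2
print(log()['qpos']);P,R=final(.605,d=170);delta(P,R)
s=ctrl.get_state();w=snapshot('wrist');sc=snapshot('scene');tp=snapshot('top')
np.savez('f1.npz',w=w['color'],sc=sc['color'],tp=tp['color'])
o=np.zeros((600,800,3),np.uint8)
o[:300,:400]=cv2.resize(w['color'],(400,300));o[:300,400:]=cv2.resize(tp['color'][130:250,240:400],(400,300),interpolation=2);o[300:,:400]=cv2.resize(sc['color'][215:305,230:350],(400,300),interpolation=2);o[300:,400:]=cv2.resize(tp['color'],(400,300))
cv2.imwrite('pics/f1.png',o)"
```

```text
[-0.58017893 -0.17762815  0.53987876  1.90218304  0.14811997  1.22385071
 -1.88652363]
t 9.875 rot [-0.0001  0.003   0.0004] shift before-turn axes [-0.3  0.7  0.8] after-turn axes [-0.3  0.7  0.8]
```

View pics/f1.png

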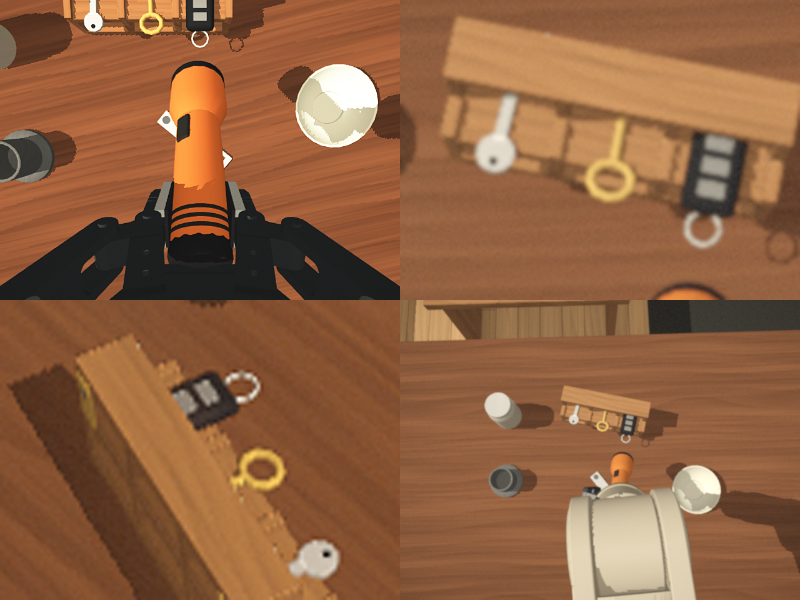

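The composite shows the torch at (197,75) pointing at the rack and the car key below its ring in every view, with nothing disturbed. No light spot is obvious. I'll check the brightness difference and verify the torch's axis by geometry.

```bash
cat > chk.py <<'E'
from go import *
import cv2
from h import D,plane,ray
f=np.load('f1.npz')
for n,k in(('top','tp'),('scene','sc')):
    d=f[k].astype(int).sum(2)-D[n]['color'].astype(int).sum(2);d=cv2.GaussianBlur(d.astype(np.float32),(0,0),2)
    if n=='top':print('top diff around key',d[150:236:10,300:420:10].round(0).astype(int).tolist())
    else:print('scene diff',d[220:290:8,240:345:10].round(0).astype(int).tolist())
s=ctrl.get_state();C=Ro.from_quat(s['eef_rot']);E=s['eef_pos'];W=snapshot('wrist');M=W['mount'];K=W['K']
def pw(X):
    c=np.linalg.inv(M)@np.r_[C.inv().apply(X-E),1];u=K@c[:3];return u[:2]/u[2]
def pt(X):
    c=D['top']['R']@X+D['top']['t'];u=D['top']['K']@c;return u[:2]/u[2]
z=C.as_matrix()[:,2];b=C.apply([np.sin(.605),0,np.cos(.605)]);G=E-19*z;lens=G+125*b
print('beam',b,'lens',lens,'miss at key',np.linalg.norm(np.cross(T-lens,b)),'dist',np.linalg.norm(T-lens))
im=f['w'].copy();tp=f['tp'].copy()
e=C.as_matrix()[:,1];m=np.cross(b,e)
for h,r in((0,24),(38,24),(54,17),(143,17),(143,18),(155,18)):
    for img,pf in((im,pw),(tp,pt)):
        pts=np.array([pf(lens-h*b+r*(np.cos(a)*e+np.sin(a)*m)) for a in np.linspace(0,6.28,40)]).round().astype(np.int32)
        cv2.polylines(img,[pts],True,(255,255,0),1)
for img,pf in((im,pw),(tp,pt)):cv2.circle(img,tuple(int(v) for v in pf(T).round()),2,(0,0,255),-1)
o=np.zeros((480,800,3),np.uint8);o[:,:400]=cv2.resize(im[0:420,220:570],(400,480));o[:,400:]=cv2.resize(tp[160:304,310:430],(400,480),interpolation=2)
cv2.imwrite('pics/f2.png',o)
E
python3 chk.py
```

```text
top diff around key [[-42, -42, -41, -39, -38, -36, -38, -35, -34, -36, -33, -36], [-44, -43, -43, -42, -43, -42, -43, -42, -41, -39, -38, -36], [-37, -40, -42, -43, -43, -41, -43, -42, -43, -43, -38, -34], [-43, -40, -42, -39, -37, -37, -39, -41, -41, -43, -31, -28], [-41, -42, -43, -41, -43, -39, -26, -40, -33, -37, -29, -28], [-34, -36, -41, -42, -40, -39, -34, -35, -37, -41, -28, -26], [-35, -36, -38, -39, -35, -33, -28, -27, -35, -33, -31, -27], [-37, -38, -36, -37, -36, -37, -37, -38, -35, -30, -27, -37], [-37, -37, -36, -36, -36, -37, -40, -36, -36, -35, -34, -36]]
scene diff [[0, -2, -3, -5, -4, -5, -3, 1, -2, -1, -1], [0, 0, -3, -3, -3, -3, -1, -1, -2, 0, 0], [-1, 1, -2, -3, -2, -3, 0, -1, 1, 0, 0], [-1, -2, -1, -1, -2, -2, -1, -1, -1, 1, 0], [-1, -1, -1, -1, -1, -2, -2, 0, 0, 0, 1], [-1, 0, -1, -3, -2, -1, -1, 0, 1, 0, 1], [1, -1, 0, 0, 0, 0, -1, 0, -1, 0, 1], [1, 0, -1, -1, -1, -1, -1, 1, 1, 2, 0], [-1, -1, -1, 1, -1, -1, -1, -1, 1, 1, -1]]
beam [ 0.68475299 -0.16806604 -0.70913126] lens [540.66751438 -79.66753342 193.65149453] miss at key 0.2684846887104949 dist 169.9787016214204
```

View pics/f2.png

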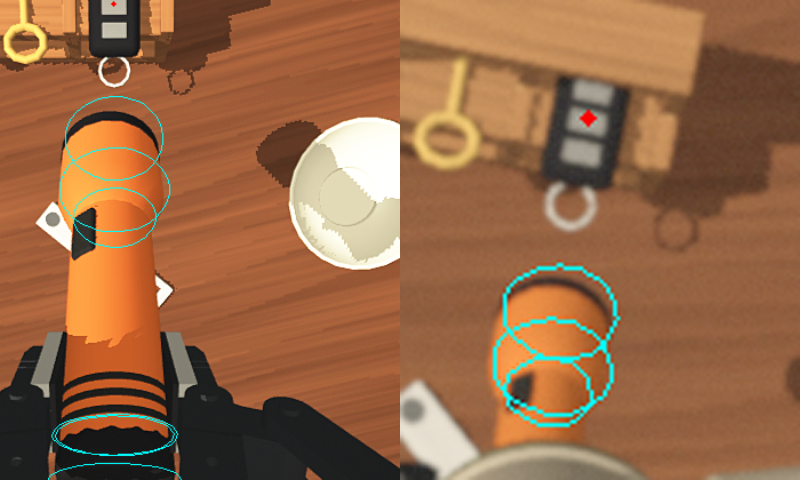

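The overlay shows the real head lower than predicted: in the wrist crop its front edge is at row 112 against 96, and in the top crop at 277 against 264. So the torch sits a little steeper in the grip. I'll solve for its axis in the tool frame from these silhouette extremes.

```bash
cat > ax.py <<'E'
from go import *
import cv2
from h import D
def solve(w,tp,verbose=True,apex=None):
    s=ctrl.get_state();C=Ro.from_quat(s['eef_rot']);E=s['eef_pos'];W=snapshot('wrist');M=np.linalg.inv(W['mount']);K=W['K'];d=D['top']
    def pw(X): c=(M[:3,:3]@X.T).T+M[:3,3];u=c@K.T;return u[:,:2]/u[:,2:]
    def pt(X): c=(E+C.apply(X))@d['R'].T+d['t'];u=c@d['K'].T;return u[:,:2]/u[:,2:]
    def om(im,box):
        h=cv2.cvtColor(im,cv2.COLOR_BGR2HSV);m=((h[...,1]>205)&(h[...,2]>150)).astype(np.uint8);q=np.zeros_like(m);x0,y0,x1,y1=box;q[y0:y1,x0:x1]=m[y0:y1,x0:x1]
        k,l,st,_=cv2.connectedComponentsWithStats(q);return l==1+st[1:,4].argmax()
    mw=om(w,(230,80,420,330));mt=om(tp,(325,225,385,290))
    ex=lambda m,r0,r1:(np.where(m[r0:r1].any(0))[0].min()-.0,np.where(m[r0:r1].any(0))[0].max()+1.)
    a0=np.where(mw.any(1))[0].min();b0=np.where(mt.any(1))[0].min()
    hw=ex(mw,a0,a0+60);bw=ex(mw,250,251);ht=ex(mt,b0,b0+25)
    print('orange tops',a0,b0,'head w',hw,'body w',bw,'head t',ht)
    aw,at=apex or (98,243.1)
    t=np.linspace(0,2*np.pi,73)
    def feats(p):
        th,be,sl,oy=p;b=np.array([np.sin(th)*np.cos(be),np.sin(be),np.cos(th)*np.cos(be)])
        g=np.array([0,oy,-19.]);e=np.cross([b[2],0,-b[0]],b);e=np.cross(b,np.array([b[2],0,-b[0]]));e/=np.linalg.norm(e);m=np.cross(b,e)
        lens=g+(125+sl)*b;ring=lambda h,r:lens-h*b+r*(np.outer(np.cos(t),e)+np.outer(np.sin(t),m))
        H=np.vstack([ring(h,24) for h in(3,38)]);B=np.vstack([ring(h,17) for h in np.linspace(56,120,60)])
        a,c=pw(H),pt(H);B=pw(B);B=B[np.abs(B[:,1]-250.5)<3,0]
        o=[pw(ring(0,24))[:,1].min(),a[:,0].min(),a[:,0].max(),B.min(),B.max(),pt(ring(0,24))[:,1].min(),c[:,0].min(),c[:,0].max()]
        return np.array(o),b,lens
    z=np.array([aw,*hw,*bw,at,*ht],float);wt=np.array([1,1,1,1,1,2,2,2])
    r=least_squares(lambda p:np.r_[(feats(p)[0]-z)*wt,p*[1,1,.1,.3]-[.6,0,0,0]],[.55,0,0,0],diff_step=1e-3)
    o,b,l=feats(r.x);print('par',r.x.round(3),'res',(o-z).round(1))
    return C,E,b,l
if __name__=="__main__":
    f=np.load('f1.npz');C,E,b,l=solve(f['w'],f['tp'])
    bw=C.apply(b);L_=E+C.apply(l);v=T-L_
    print('beam',bw,'elev',np.degrees(np.arcsin(-bw[2])),'lens',L_,'dist',np.linalg.norm(v),'aim err vec',(v-bw*(v@bw)).round(1));np.savez('tor.npz',b=b,l=l)
E
python3 ax.py
```

```text
Traceback (most recent call last):
  File "ax.py", line 31, in <module>
    f=np.load('f1.npz');C,E,b,l=solve(f['w'],f['tp'])
                                ~~~~~^^^^^^^^^^^^^^^^
  File "ax.py", line 11, in solve
    mw=om(w,(230,80,420,330));mt=om(tp,(325,225,385,290))
                                 ~~^^^^^^^^^^^^^^^^^^^^^^
  File "ax.py", line 10, in om
    k,l,st,_=cv2.connectedComponentsWithStats(q);return l==1+st[1:,4].argmax()
                                                             ~~~~~~~~~~~~~~~^^
ValueError: attempt to get argmax of an empty sequence
```

```bash
python3 - <<'E'
import numpy as np,cv2
f=np.load('f1.npz')
h=cv2.cvtColor(f['tp'],cv2.COLOR_BGR2HSV);print(h[255,330:380:3].tolist());print(h[238:262:2,357].tolist())
h=cv2.cvtColor(f['w'],cv2.COLOR_BGR2HSV);print(h[150,260:375:6].tolist());print(h[90:112:2,316].tolist());print(h[250,260:375:6].tolist())
E
```

```text
[[11, 141, 143], [12, 144, 142], [11, 140, 144], [12, 175, 184], [13, 179, 235], [13, 178, 239], [13, 179, 237], [13, 179, 234], [13, 178, 228], [13, 182, 219], [13, 188, 208], [12, 186, 195], [12, 185, 175], [12, 183, 163], [11, 143, 100], [12, 142, 144], [12, 141, 145]]
[[12, 148, 150], [12, 145, 155], [12, 141, 134], [7, 84, 67], [11, 178, 179], [12, 179, 220], [13, 181, 220], [13, 179, 220], [13, 183, 219], [13, 182, 219], [13, 180, 219], [13, 184, 220]]
[[11, 165, 168], [10, 164, 168], [10, 166, 166], [16, 184, 255], [16, 183, 255], [16, 183, 255], [16, 185, 254], [15, 185, 254], [15, 187, 254], [14, 189, 253], [13, 193, 251], [12, 197, 248], [11, 201, 241], [11, 206, 229], [10, 206, 207], [10, 206, 194], [10, 207, 182], [11, 162, 162], [11, 164, 168], [11, 166, 171]]
[[10, 161, 158], [11, 165, 156], [10, 162, 159], [11, 167, 169], [108, 85, 30], [135, 15, 33], [135, 16, 31], [102, 153, 30], [14, 196, 255], [13, 196, 251], [13, 195, 250]]
[[10, 163, 158], [10, 165, 165], [11, 164, 168], [10, 167, 170], [15, 188, 254], [15, 185, 254], [15, 186, 254], [14, 188, 253], [14, 190, 253], [13, 195, 251], [12, 199, 247], [11, 202, 241], [11, 204, 230], [10, 205, 211], [10, 206, 192], [10, 206, 183], [9, 223, 158], [23, 9, 252], [15, 79, 132], [11, 163, 178]]
```

Apex rows: wrist 97.5, top 242.5. Saturation separates the torch from the table: above 175 in the wrist view, above 160 in the top view.

```bash
sed -i 's/def om(im,box):/def om(im,box,sm):/;s/h\[...,1\]>205)&(h\[...,2\]>150)/h[...,1]>sm)\&(h[...,2]>130)/;s/420,330))/420,330),175)/;s/385,290))/385,290),160)/;s/(98,243.1)/(97.5,242.5)/' ax.py; python3 ax.py
```

```text
orange tops 105 246 head w (np.float64(271.0), np.float64(363.0)) body w (np.float64(279.0), np.float64(357.0)) head t (np.float64(336.0), np.float64(373.0))
par [ 5.170e-01 -4.000e-03  5.757e+00 -7.170e-01] res [-1.   0.8  0.4 -1.2  0.8  0.6  0.2 -0.8]
beam [ 0.62239324 -0.14885328 -0.76842004] elev 50.21222114779504 lens [536.56979433 -77.45486151 181.73258078] dist 165.10364637671486 aim err vec [18.9 -6.3 16.6]
```

```bash
cat > fin.py <<'E'
from go import *
k=np.load('tor.npz');b,l=k['b'],k['l']
def goal(T,d,el,baz=-.238):
    # rotate current tool so that beam has wanted direction (smallest turn), then place lens
    s=ctrl.get_state();C=Ro.from_quat(s['eef_rot']);c=C.apply(b)
    w=np.array([np.cos(el)*np.cos(baz),np.cos(el)*np.sin(baz),-np.sin(el)])
    x=np.cross(c,w);a=np.arcsin(np.linalg.norm(x));R=Ro.from_rotvec(x/np.linalg.norm(x)*a)*C
    return T-d*w-R.apply(l),R
if __name__=="__main__":
    s=ctrl.get_state();C=Ro.from_quat(s['eef_rot']);d=snapshot('wrist');M=d['mount'];o=s['eef_pos']+C.apply(M[:3,3])
    for z in(66,73,80):
        r=C.apply(M[:3,:3]@np.linalg.solve(d['K'],[220+114*.875,57*.875,1]));X=o+r*(z-o[2])/r[2];print(z,X,'mid',X+36*np.array([.972,-.236,0]))
    q0=np.array(s['qpos'])
    for dd,el in((170,.785),(165,.785),(165,.82),(160,.82)):
        P,R=goal(T,dd,el);print(dd,el,P);delta(P,R);q,e=ik(P,R,q0);print(q.round(2),e)
E
python3 fin.py
```

```text
66 [ 622.57001782 -100.08607867   66.        ] mid [ 657.56201782 -108.58207867   66.        ]
73 [620.18070182 -99.48694609  73.        ] mid [ 655.17270182 -107.98294609   73.        ]
80 [617.79138582 -98.88781351  80.        ] mid [ 652.78338582 -107.38381351   80.        ]
170 0.785 [454.9661144  -59.78757471 267.26726235]
t 10.225 rot [-0.0016  0.0911  0.0014] shift before-turn axes [-2.3  1.1 -4.2] after-turn axes [-1.9  1.1 -4.4]
[ 0.04 -0.2   0.    1.96  0.04  1.13 -1.78] 5.219457737804305
165 0.785 [458.40335445 -60.62144215 263.73313644]
t 10.225 rot [-0.0016  0.0911  0.0014] shift before-turn axes [ 0.5  1.1 -0.1] after-turn axes [ 0.5  1.1 -0.1]
[ 0.04 -0.2   0.    1.97  0.04  1.12 -1.78] 2.7857666967258297
165 0.82 [465.01096451 -62.22480551 270.76078107]
t 10.225 rot [-0.0017  0.0561  0.0013] shift before-turn axes [ 8.5  1.1 -5.8] after-turn axes [ 8.8  1.1 -5.3]
[-0.53 -0.2   0.51  1.92  0.16  1.17 -1.88] 0.00016717302042934534
160 0.82 [468.32591637 -63.02900609 267.10505192]
t 10.225 rot [-0.0017  0.0561  0.0013] shift before-turn axes [11.2  1.1 -1.6] after-turn axes [11.2  1.1 -1. ]
[-0.57 -0.19  0.54  1.92  0.16  1.16 -1.88] 2.1036641794335016e-05
```

```bash
sed -i 's/^T=.*/T=np.array([656,-108.3,73.])/' ik.py; python3 -c "
from fin import *
P,R=goal(T,165,.80);delta(P,R)"
```

```text
t 10.225 rot [-0.0017  0.0761  0.0013] shift before-turn axes [ 3.   1.6 -2.8] after-turn axes [ 3.2  1.6 -2.5]
```

Request:
drive_effector(
  plan={"rx":[0,-0.001,-0.001,0,0,0],"ry":[0,0.038,0.038,0,0,0],"rz":[0,0.001,0,0,0,0],"sx":[3,0,0,0,0,0],"sy":[1.6,0,0,0,0,0],"sz":[-2.8,0,0,0,0,0],"finger_gap":[20,20,20,20,20,20]},
)

```text
time_s: 10.98
eef_pos: [460.1, -61.5, 267.0]
eef_rot: [0.985, -0.119, 0.126, 0.016]
wrist_force: [0.8, 0.2, -1.2]
width: 31.7
grip_force: 89.7
```

```bash
python3 - <<'E'
from fin import *
import cv2
s=log();print(s['qpos'].round(3));P,R=goal(T,165,.80);delta(P,R)
w=snapshot('wrist');tp=snapshot('top');np.savez('f2.npz',w=w['color'],tp=tp['color'])
for im,c in((w['color'],316),(tp['color'],357)):
    h=cv2.cvtColor(im,cv2.COLOR_BGR2HSV);col=h[:300,c,2].astype(int)
    print([(i,int(col[i])) for i in (range(80,112) if c==316 else range(228,256))])
E
```

```text
[-0.546 -0.234  0.477  1.952  0.202  1.161 -1.938]
t 10.975 rot [-0.0002 -0.0003  0.0001] shift before-turn axes [0.  0.  0.3] after-turn axes [0.  0.  0.3]
[(80, 75), (81, 98), (82, 94), (83, 95), (84, 104), (85, 155), (86, 81), (87, 86), (88, 86), (89, 88), (90, 89), (91, 101), (92, 169), (93, 155), (94, 154), (95, 161), (96, 161), (97, 84), (98, 29), (99, 33), (100, 33), (101, 33), (102, 32), (103, 33), (104, 30), (105, 92), (106, 255), (107, 255), (108, 252), (109, 251), (110, 251), (111, 251)]
[(228, 165), (229, 151), (230, 150), (231, 147), (232, 147), (233, 148), (234, 151), (235, 153), (236, 148), (237, 122), (238, 76), (239, 77), (240, 150), (241, 203), (242, 228), (243, 234), (244, 233), (245, 233), (246, 234), (247, 234), (248, 233), (249, 233), (250, 234), (251, 233), (252, 234), (253, 232), (254, 233), (255, 234)]
```

```bash
python3 - <<'E'
from ax import *
import cv2
f=np.load('f2.npz');C,E,b,l=solve(f['w'],f['tp'],apex=(97.2,237.2))
bw=C.apply(b);P=E+C.apply(l);v=T-P
print('beam',bw,np.degrees(np.arcsin(-bw[2])),'lens',P,'dist',np.linalg.norm(v),'err',(v-bw*(v@bw)).round(1),ctrl.get_state()['time_s'])
k=f['w'][:140,200:440];o=np.zeros((600,800,3),np.uint8);o[:280,:480]=cv2.resize(k,(480,280))
sc=snapshot('scene')['color'];o[280:600,:427]=cv2.resize(sc,(427,320));cv2.imwrite('pics/f3.png',o)
# key dark/buttons in the wrist view, lateral check
s=ctrl.get_state();W=snapshot('wrist');c=np.linalg.inv(W['mount'])@np.r_[Ro.from_quat(s['eef_rot']).inv().apply(T-s['eef_pos']),1];u=W['K']@c[:3];print('T in wrist px',u[:2]/u[2],'crop',(u[:2]/u[2]-[200,0])*2)
E
```

```text
orange tops 105 240 head w (np.float64(271.0), np.float64(363.0)) body w (np.float64(279.0), np.float64(357.0)) head t (np.float64(338.0), np.float64(376.0))
par [ 5.190e-01 -4.000e-03  4.646e+00 -7.650e-01] res [-0.3  0.6  0.5 -1.3  0.9  0.2  0.4 -0.8]
beam [ 0.67886731 -0.1647507  -0.71553922] 45.68740800062768 lens [543.69447749 -80.9440212  192.59950586] dist 166.3277540408541 err [-0.6  0.  -0.6] 11.125
T in wrist px [317.48507699  34.65542322] crop [234.97015399  69.31084643]
```

View pics/f3.png

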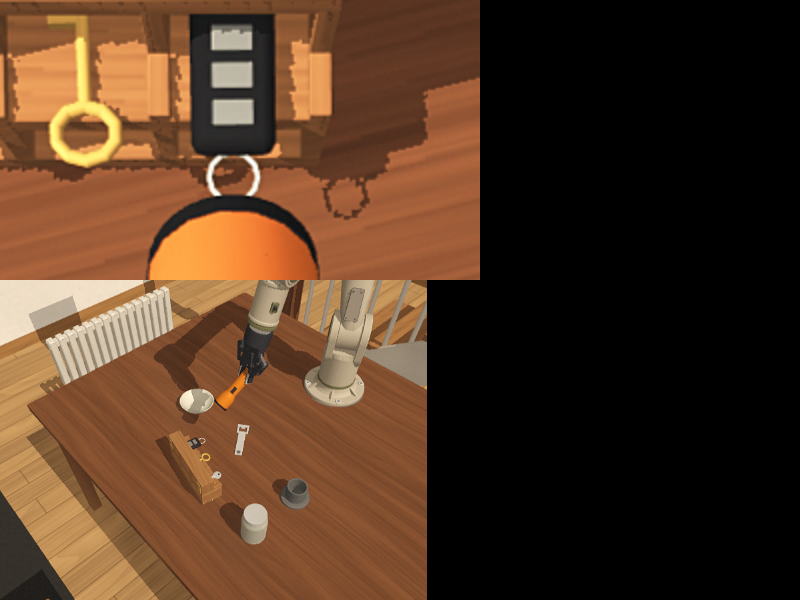

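The wrist crop shows the fob's centre line at x=233 and its front edge at row 155. The aim point lands at (235,69), the middle of the fob. The torch is held at about 46° with its lens 166 mm away, and nothing else has moved.

```bash
python3 -c "
from plant import ctrl, snapshot
print(abs(ctrl.get_state()['dq']).max());print(ctrl.job_done())"
```

```text
0.0037786082756016484
the job is handed in; nothing more can be done
None
```

The job is handed in: the torch is held up and still, aimed at the middle of the car key from in front, slanting down at about 46°, with the lens about 166 mm from the key and 193 mm above the console. The pictures don't show the beam, so the aim comes from measuring the torch and key in the camera views.

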